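# Find the socket that fits and tighten the manifold's middle nut

## Robot

A 6-joint arm with a two-finger parallel gripper is mounted at the origin on the work surface. World frame = base frame: x ahead of the robot, y to its left, z up, the work surface at z = 0. Lengths are in m, angles in rad, forces in N, time in s.
With the tool pointing down it reaches from about 0.35 to 0.875 m from the base axis. Payload 4.2 kg.
Tool frame: the origin (TCP) lies on the centre line of the jaws, within the pads' length; the fingertips stand 19 mm ahead of it and the grasp point (between the pads) is the TCP; z points along the fingers, y is the direction in which the jaws open and shut (so a half turn about z gives the same grasp; the last joint's range is limited). The gripper opens to 87 mm and grips with 3 to 60 N. Pads are 19 mm wide; open, the fingers measure 117 mm over their backs; the gripper's body (75 mm by 190 mm) begins 51 mm behind the grasp point.
Start: joints at [-1.04, 0.385, 0.008, 0, -1.194, -0.259], TCP at [0.168, -0.602, 0.242] pointing down, gripper open.
Joint ranges: [-3.14, 3.14], [-1.21, 2.06], [-1.07, 1.41], [-3.16, 2.05], [-2.99, -0.16], [-3.1, 3.1]. Speed limits (rad/s): [2.79, 2.79, 3.14, 3.14, 3.14, 3.14].

## Interface

Orientations are given as a unit quaternion [x, y, z, w].
In Python, from workcell import ctrl gives the robot as it stands.
- The arm moves only by the tool carry_out, never from a script. Its argument "motion" is a list of rows, each a list of 6 numbers: the shift along the tool's x, y, z in m, then the turn, a rotation vector about the tool's x, y, z in degrees. A call has exactly 5 rows; each row shifts and turns the commanded pose from where the row before left it, along the tool's axes as they then stand; what a row does not reach is not made up. A row lasts 1/12 s, in which the tool goes at most 41.7 mm and 7.16 degrees, less where a joint would pass 70% of its speed; a pose out of reach is approached as far as the arm can. A call with a gripper value outside its range is refused whole. "jaw" is the gripper command: -1 is shut, 1 is fully open, values between are in proportion, set as the call begins (left out, the last holds). The fingers move at their own pace and stop on an object; "force" is the grip in N (left out, the last holds). Time passes only in rows, so rows that do not move let the fingers close, or fill a call up. It gives the time, the measured TCP pose, the force and the opening at its end, in the units of the state.
- ctrl.sense(): the state, without advancing time (a new reading comes with each control period).
- ctrl.read_camera(name): name is "scene" or "top" or "wrist"; returns a dict with "image" (400x640x3 uint8, red, green, blue), "mtx" (3x3 intrinsics, pixels), "R" (3x3) and "t" (3): a world point X has camera coordinates R X + t. Camera axes: x right, y down, z forward; pixel columns grow to the right and rows downward; lengths in m; the calibration is good to about 2 mm. A picture is of the moment at which its call begins. There is no depth.
- ctrl.sign_off(): hands the job in, once; it reports no verdict.
The state is a dict: "time_s": time; "q": joint angles; "dq": joint speeds; "joint_efforts": joint torques, N m; "tool_pos": TCP position; "tcp_rot": TCP orientation; "contact_force": force on the tool from outside, world axes, zero at the start; "ft_torque": the same for the moment, N m; "finger_gap": finger opening in m.
Only numpy, scipy, OpenCV 4.12 (cv2) and the standard library are available. Lean on these libraries where they do the work, as an engineer would, in place of code of your own. Each camera call takes 0.05 s, during which the arm holds its last target.

## Task

Find out by trying which of the three steel sockets fits the hex nut in the middle of the gas manifold: the right one goes fully down over the nut and turns it. Turn that nut clockwise with it until it stops, and finish still gripping the socket, upright and fully home on the nut; the other two sockets stand upright on the rubber mat at the end, and the other glassware and bits on the bench are left alone.

Things in the scene. Friction and masses are not known exactly. Their poses are not given: they have to be found in the camera images.
- mat: black rubber mat 150 x 300 mm (own x, y), 4 mm thick, fixed to the bench; origin at the centre of its underside. The sockets stand in a row along its y, 90 mm apart, at its x = 0
- socket_small: steel socket, one of three: round barrel 34 mm across (34, 39 and 44 for small, medium, large), 45 high, then a solid 22 x 22 mm square shank from 45 to 90 mm up; stands shank up, about 0.3 kg. Hexagonal opening in the underside, 22 mm deep, 2 mm lead-in chamfer, 22 mm across flats. Origin: centre of the underside, z up; shank faces and two of the opening's flats face along its x
- socket_medium: steel socket, one of three: round barrel 39 mm across (34, 39 and 44 for small, medium, large), 45 high, then a solid 22 x 22 mm square shank from 45 to 90 mm up; stands shank up, about 0.3 kg. Hexagonal opening in the underside, 22 mm deep, 2 mm lead-in chamfer, 27 mm across flats. Origin: centre of the underside, z up; shank faces and two of the opening's flats face along its x
- socket_large: steel socket, one of three: round barrel 44 mm across (34, 39 and 44 for small, medium, large), 45 high, then a solid 22 x 22 mm square shank from 45 to 90 mm up; stands shank up, about 0.3 kg. Hexagonal opening in the underside, 22 mm deep, 2 mm lead-in chamfer, 32 mm across flats. Origin: centre of the underside, z up; shank faces and two of the opening's flats face along its x
- manifold: aluminium gas manifold bar fixed to the bench, 270 mm long along its y, 60 mm wide, top 50 mm above the bench; feet 90 mm wide; origin under its centre. Three fittings stand on it 80 mm apart along its y, the middle one right over the origin; which fitting is in the middle varies
- fitting_1: round brass collar 52 mm across, 14 mm high, on top of the manifold, carrying a hex nut; origin at the centre of its underside, 50 mm above the bench
- fitting_2: round brass collar 52 mm across, 14 mm high, on top of the manifold, carrying a hex nut; origin at the centre of its underside, 50 mm above the bench
- fitting_3: round brass collar 52 mm across, 14 mm high, on top of the manifold, carrying a hex nut; origin at the centre of its underside, 50 mm above the bench
- nut_1_top (a point): centre of the top of the brass hex nut on the fitting of the same number; nut 16 mm high, 20, 25 or 30 mm across flats (which is to be found out), 2 mm top chamfer, standing on the collar: the underside of a socket fully home rests on the collar, 16 mm below this point. z up; flats face along its own x and every 60 degrees from it, turning with the nut
- nut_2_top (a point): centre of the top of the brass hex nut on the fitting of the same number; nut 16 mm high, 20, 25 or 30 mm across flats (which is to be found out), 2 mm top chamfer, standing on the collar: the underside of a socket fully home rests on the collar, 16 mm below this point. z up; flats face along its own x and every 60 degrees from it, turning with the nut
- nut_3_top (a point): centre of the top of the brass hex nut on the fitting of the same number; nut 16 mm high, 20, 25 or 30 mm across flats (which is to be found out), 2 mm top chamfer, standing on the collar: the underside of a socket fully home rests on the collar, 16 mm below this point. z up; flats face along its own x and every 60 degrees from it, turning with the nut
- nut_1 (a joint): turn of the nut of the same number, rad, growing clockwise from above; starts at 0 to 0.4, hard stop (tight) at 0.9; 0.1 N m turns it, it stays where left. Too small a socket stays on the nut; the fitting one goes home with 1 mm play a side (up to 0.22 rad of turning before it bites) and turns the nut; too large a one goes home but spins freely
- nut_2 (a joint): turn of the nut of the same number, rad, growing clockwise from above; starts at 0 to 0.4, hard stop (tight) at 0.9; 0.1 N m turns it, it stays where left. Too small a socket stays on the nut; the fitting one goes home with 1 mm play a side (up to 0.22 rad of turning before it bites) and turns the nut; too large a one goes home but spins freely
- nut_3 (a joint): turn of the nut of the same number, rad, growing clockwise from above; starts at 0 to 0.4, hard stop (tight) at 0.9; 0.1 N m turns it, it stays where left. Too small a socket stays on the nut; the fitting one goes home with 1 mm play a side (up to 0.22 rad of turning before it bites) and turns the nut; too large a one goes home but spins freely
- stopper: black rubber stopper, 28 mm across, 26 high, on the mat between sockets; origin at its underside
- weight: small brass weight, 22 mm across, 29 high, on the mat between sockets; origin at its underside
- beaker: glass beaker 68 mm across, 90 high, beyond the work area; origin at its underside
- amber_bottle: amber bottle 60 mm across, 130 high, beyond the work area; origin at its underside
- wash_bottle: white wash bottle 66 mm across, 175 high, beyond the work area; origin at its underside
- pipette_bulb: blue pipette bulb 56 mm across, 85 high, beyond the work area; origin at its underside
- spatula: flat steel lab spatula, 170 mm long, 16 wide, 5 thick, lying on the bench on the robot's side of the manifold
There are look-alikes about, which are no part of the job. What is shaped like the socket_large but green or purple is not meant.

How it is judged:
On the way:
1. the gripped socket that fits is fully home on the middle nut (((y of fitting_1 in the frame of manifold between -0.02 and 0.02 m and horizontal distance between socket_large and nut_1_top below 0.003 m and z of socket_large in the frame of nut_1_top between -0.019 and -0.013 m and angle between socket_large's own z axis and vertical below 0.07 rad and contact force between the fingers and socket_large above 2 N) or (y of fitting_2 in the frame of manifold between -0.02 and 0.02 m and horizontal distance between socket_small and nut_2_top below 0.003 m and z of socket_small in the frame of nut_2_top between -0.019 and -0.013 m and angle between socket_small's own z axis and vertical below 0.07 rad and contact force between the fingers and socket_small above 2 N) or (y of fitting_3 in the frame of manifold between -0.02 and 0.02 m and horizontal distance between socket_medium and nut_3_top below 0.003 m and z of socket_medium in the frame of nut_3_top between -0.019 and -0.013 m and angle between socket_medium's own z axis and vertical below 0.07 rad and contact force between the fingers and socket_medium above 2 N))), for 0.1 s.
At the end, for the whole second after the job is handed in: The middle nut is at 0.84 rad or more (stop 0.9); the socket that fits is on it, within 3 mm of its axis, its underside 13 to 19 mm below the nut's top, tilted under 0.07 rad, and gripped by the fingers with over 2 N; the other two sockets stand still on the mat, tilted under 0.1 rad (((y of fitting_1 in the frame of manifold between -0.02 and 0.02 m and horizontal distance between socket_large and nut_1_top below 0.003 m and z of socket_large in the frame of nut_1_top between -0.019 and -0.013 m and angle between socket_large's own z axis and vertical below 0.07 rad and contact force between the fingers and socket_large above 2 N and value of joint nut_1 above 0.84 rad and angle between each of socket_small, socket_medium's own z axis and vertical below 0.1 rad and x of socket_small in the frame of mat between -0.075 and 0.075 m and y of socket_small in the frame of mat between -0.15 and 0.15 m and z of socket_small in the frame of mat between 0.001 and 0.008 m and linear speed of each of socket_small, socket_medium below 0.02 m/s and x of socket_medium in the frame of mat between -0.075 and 0.075 m and y of socket_medium in the frame of mat between -0.15 and 0.15 m and z of socket_medium in the frame of mat between 0.001 and 0.008 m) or (y of fitting_2 in the frame of manifold between -0.02 and 0.02 m and horizontal distance between socket_small and nut_2_top below 0.003 m and z of socket_small in the frame of nut_2_top between -0.019 and -0.013 m and angle between socket_small's own z axis and vertical below 0.07 rad and contact force between the fingers and socket_small above 2 N and value of joint nut_2 above 0.84 rad and angle between each of socket_medium, socket_large's own z axis and vertical below 0.1 rad and x of socket_medium in the frame of mat between -0.075 and 0.075 m and y of socket_medium in the frame of mat between -0.15 and 0.15 m and z of socket_medium in the frame of mat between 0.001 and 0.008 m and linear speed of each of socket_medium, socket_large below 0.02 m/s and x of socket_large in the frame of mat between -0.075 and 0.075 m and y of socket_large in the frame of mat between -0.15 and 0.15 m and z of socket_large in the frame of mat between 0.001 and 0.008 m) or (y of fitting_3 in the frame of manifold between -0.02 and 0.02 m and horizontal distance between socket_medium and nut_3_top below 0.003 m and z of socket_medium in the frame of nut_3_top between -0.019 and -0.013 m and angle between socket_medium's own z axis and vertical below 0.07 rad and contact force between the fingers and socket_medium above 2 N and value of joint nut_3 above 0.84 rad and angle between each of socket_small, socket_large's own z axis and vertical below 0.1 rad and x of socket_small in the frame of mat between -0.075 and 0.075 m and y of socket_small in the frame of mat between -0.15 and 0.15 m and z of socket_small in the frame of mat between 0.001 and 0.008 m and linear speed of each of socket_small, socket_large below 0.02 m/s and x of socket_large in the frame of mat between -0.075 and 0.075 m and y of socket_large in the frame of mat between -0.15 and 0.15 m and z of socket_large in the frame of mat between 0.001 and 0.008 m))); the arm keeps its last pose, push and grip.
It fails at once if a bystander is pushed more than 30 mm (distance of any of stopper, weight, spatula, beaker, amber_bottle, wash_bottle, pipette_bulb from where it was at the start of the episode above 0.03 m).
It fails at once if a bystander is tipped over (angle between any of stopper, weight, beaker, amber_bottle, wash_bottle, pipette_bulb's own z axis and vertical above 0.5 rad).
It also fails if it takes over 61 s, if anything falls off the work surface, if the arm or the gripper's body presses on something with over 40 N, if the wrist force passes 120 N, or if a joint passes its speed limit or range.

## Working session

There is one attempt and no reset: what is moved stays moved. The work goes in short steps, Python scripts to look and compute and a tool call to move; the robot and the scene stay as the last step left them, time stands still between calls to the robot, and variables do not carry over. Pictures are saved under pics/ and viewed, and the job is handed in when it is done.

Besides the shell and the picture viewer there is one more tool, called after "Emit:" by a JSON object that holds its "op" and its "data". carry_out: Moves the arm, as the interface text tells. Its arguments: {"type":"object","properties":{"motion":{"type":"array","items":{"type":"array","items":{"type":"number"}}},"jaw":{"type":"number"},"force":{"type":"number"}},"required":["motion"]}

```bash
ls; mkdir -p pics; cat > h.py <<'E'
import numpy as np, cv2, json
from workcell import ctrl
from scipy.spatial.transform import Rotation as Rn
def shot(name,fn,crop=None,scale=1):
    d=ctrl.read_camera(name); im=d["image"][:,:,::-1].copy()
    np.savez('pics/'+fn+'.npz',mtx=d["mtx"],R=d["R"],t=d["t"],image=d["image"])
    cv2.imwrite('pics/'+fn+'.png',im); return d
def load(fn): return np.load('pics/'+fn+'.npz')
def crop(fn,x0,y0,x1,y1,s,out):
    im=cv2.imread('pics/'+fn+'.png')[y0:y1,x0:x1]
    cv2.imwrite('pics/'+out+'.png',cv2.resize(im,None,fx=s,fy=s,interpolation=cv2.INTER_CUBIC))
def pix2z(d,u,v,z):
    M=np.array(d["mtx"]);R=np.array(d["R"]);t=np.array(d["t"]).ravel()
    c=-R.T@t; r=R.T@np.linalg.solve(M,[u,v,1.]); return c+r*(z-c[2])/r[2]
def proj(d,X):
    M=np.array(d["mtx"]);R=np.array(d["R"]);t=np.array(d["t"]).ravel()
    p=M@(R@np.array(X)+t); return p[:2]/p[2]
E
python3 - <<'E'
from h import *
for n in("scene","top","wrist"):
    d=shot(n,n+"0"); print(n,-np.array(d["R"]).T@np.array(d["t"]).ravel())
print(ctrl.sense())
E
```

```text
pics
scene [ 1.42474351 -0.42366509  0.75096358]
top [ 0.38352567 -0.03807434  1.11561268]
wrist [ 0.09100947 -0.62317747  0.38324792]
{'time_s': 0.15, 'q': array([-1.04041440e+00,  3.85373082e-01,  6.93302389e-03, -3.28655568e-04,
       -1.19399096e+00, -2.58591802e-01]), 'dq': array([-1.12728568e-03, -3.29085828e-03,  3.98943781e-03,  1.54624977e-03,
        1.66708197e-03,  5.58793900e-05]), 'joint_efforts': array([-9.56887970e-05, -3.91051805e+01,  1.87587547e+01,  4.22231287e+00,
        1.23529616e-02, -1.41159776e-04]), 'tool_pos': array([ 0.16767698, -0.60165053,  0.24071582]), 'tcp_rot': array([-1.35417098e-01,  9.90788332e-01,  8.13276037e-04, -1.73116591e-04]), 'contact_force': array([ 1.07684964, -0.27193372,  0.34325982]), 'ft_torque': array([ 0.01385078, -0.0112963 ,  0.0038536 ]), 'finger_gap': 0.08685805347490481}
```

View pics/top0.png

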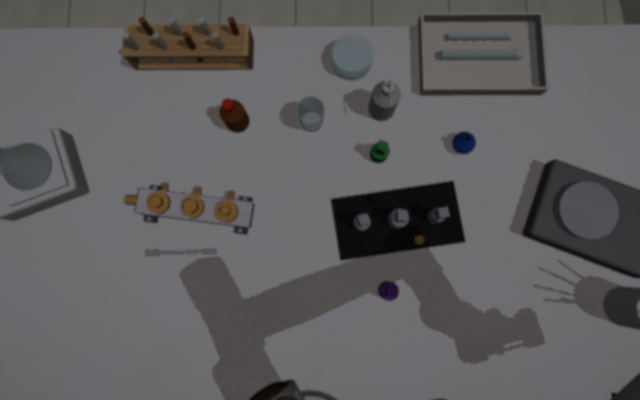

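View pics/scene0.png

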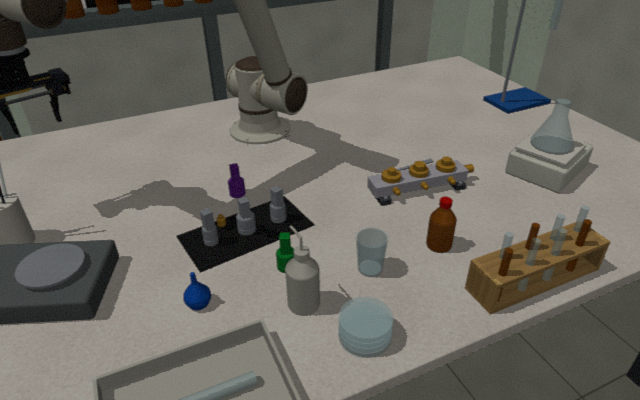

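View pics/wrist0.png

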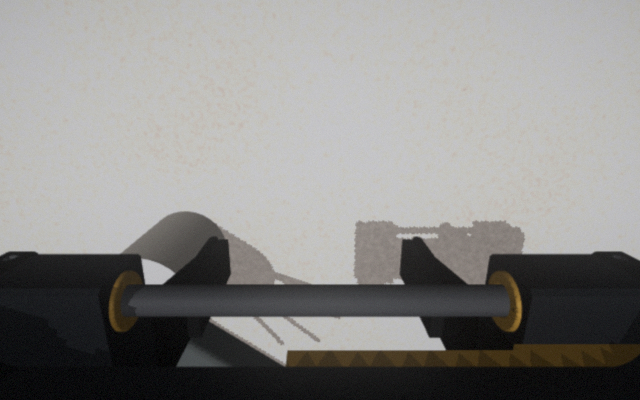

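```bash
python3 - <<'E'
from h import *
crop("top0",320,170,480,270,5,"c_mat"); crop("top0",110,170,270,270,5,"c_man")
d=load("top0"); 
for p in [(192,206),(400,216),(364,222),(440,213)]: print(p,pix2z(d,*p,0.08).round(3))
E
```

```text
(192, 206) [0.518 0.264 0.08 ]
(400, 216) [ 0.497 -0.202  0.08 ]
(364, 222) [ 0.483 -0.122  0.08 ]
(440, 213) [ 0.504 -0.291  0.08 ]
```

View pics/c_mat.png

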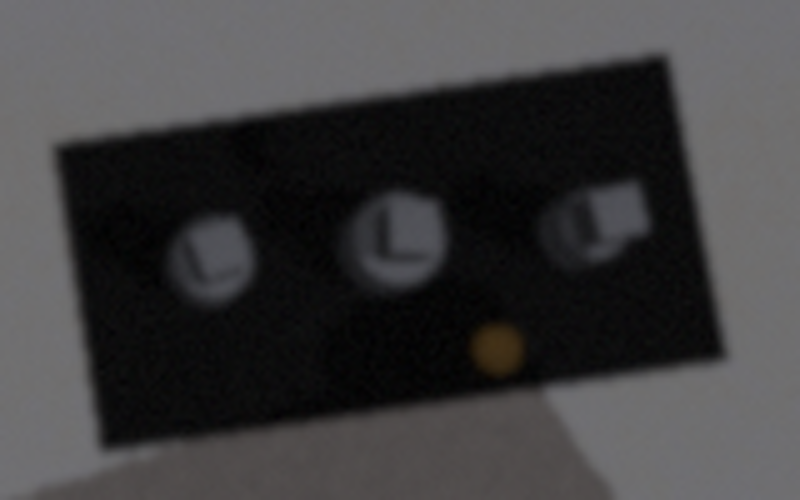

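View pics/c_man.png

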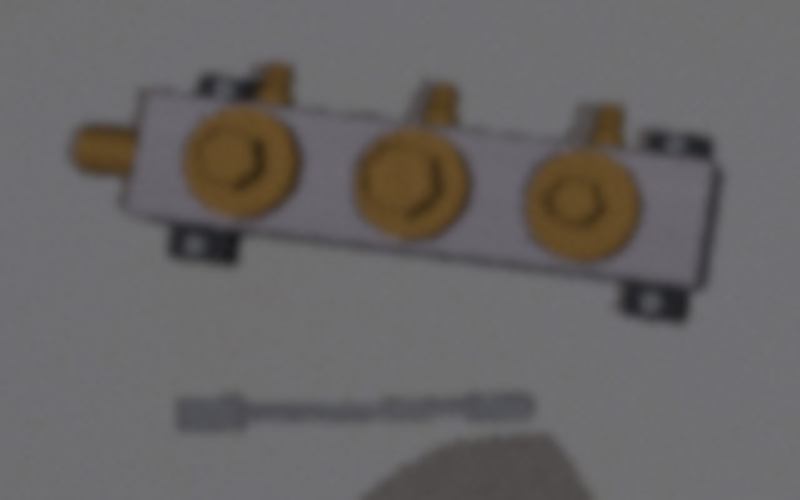

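```bash
cat >> h.py <<'E'
def axes():
    s=ctrl.sense(); R=Rn.from_quat(s["tcp_rot"]).as_matrix(); return s,R
def plan(target,yaw=None):
    s,R=axes(); p=s["tool_pos"]
    print("pos",p.round(4),"yawY deg",np.degrees(np.arctan2(R[1,1],R[0,1])).round(2),"tilt",np.degrees(np.arccos(-R[2,2])).round(2),"q",s["q"].round(3))
    print("F",s["contact_force"].round(2),"T",s["ft_torque"].round(3),"gap",round(s["finger_gap"],4),"t",s["time_s"])
    d=R.T@(np.array(target)-p); print("tool shift mm",(d*1000).round(1))
    if yaw is not None:
        y=np.degrees(np.arctan2(R[1,1],R[0,1])); print("turn about tool z deg",((y-yaw+90)%180-90).round(2))
E
python3 - <<'E'
from h import *
d=load("top0")
c=[pix2z(d,320+a/5,170+b/5,0.004) for a,b in [(55,148),(665,55),(725,355),(102,447)]]
for x in c: print(x.round(4))
print("centre",np.mean(c,0)); e=c[0]-c[1]+c[3]-c[2]; print("len",np.linalg.norm(c[0]-c[1]),np.linalg.norm(c[0]-c[3]),"y axis yaw",np.degrees(np.arctan2(e[1],e[0])))
C=np.mean(c,0); yv=e/np.linalg.norm(e)
for k in(-.09,0,.09): print(k,(C+k*yv).round(4))
# shank tops z=.094
for n,u,v in [("L",218,241),("M",414,230),("R",622,209)]: print(n,pix2z(d,320+u/5,170+v/5,.094).round(4))
im=d["image"][170:270,320:480,::-1].astype(float); im=np.clip(im*4,0,255)
cv2.imwrite("pics/mat_b.png",cv2.resize(im,None,fx=5,fy=5,interpolation=cv2.INTER_CUBIC))
s=load("scene0")["image"][160:280,170:330,::-1].astype(float)
cv2.imwrite("pics/sc_b.png",cv2.resize(np.clip(s*1.8,0,255),None,fx=5,fy=5,interpolation=cv2.INTER_CUBIC))
s=load("scene0")["image"][130:220,350:490,::-1].astype(float)
cv2.imwrite("pics/sc_m.png",cv2.resize(np.clip(s*1.3,0,255),None,fx=5,fy=5,interpolation=cv2.INTER_CUBIC))
w=load("wrist0"); s,R=axes(); cR=R.T@w["R"].T; print("cam axes in tool\n",cR.round(3),"pos",(R.T@(-w["R"].T@w["t"].ravel()-s["tool_pos"])).round(4),w["mtx"])
E
```

```text
[ 0.5446 -0.0497  0.004 ]
[ 0.5906 -0.3436  0.004 ]
[ 0.4466 -0.3659  0.004 ]
[ 0.4021 -0.0719  0.004 ]
centre [ 0.4959486 -0.2077767  0.004    ]
len 0.29750770510509045 0.1441813762641775 y axis yaw 98.74275698021493
-0.09 [ 0.5096 -0.2967  0.004 ]
0 [ 0.4959 -0.2078  0.004 ]
0.09 [ 0.4823 -0.1188  0.004 ]
L [ 0.4904 -0.1203  0.094 ]
M [ 0.4955 -0.2062  0.094 ]
R [ 0.5051 -0.2973  0.094 ]
cam axes in tool
 [[ 0.001 -0.957 -0.29 ]
 [ 1.     0.     0.001]
 [-0.001 -0.29   0.957]] pos [ 7.960e-02  1.000e-04 -1.425e-01] [[351.30803732   0.         314.80798512]
 [  0.         351.30803732 198.81073813]
 [  0.           0.           1.        ]][ WARN:0@0.650] global loadsave.cpp:1063 imwrite_ Unsupported depth image for selected encoder is fallbacked to CV_8U.
```

View pics/mat_b.png

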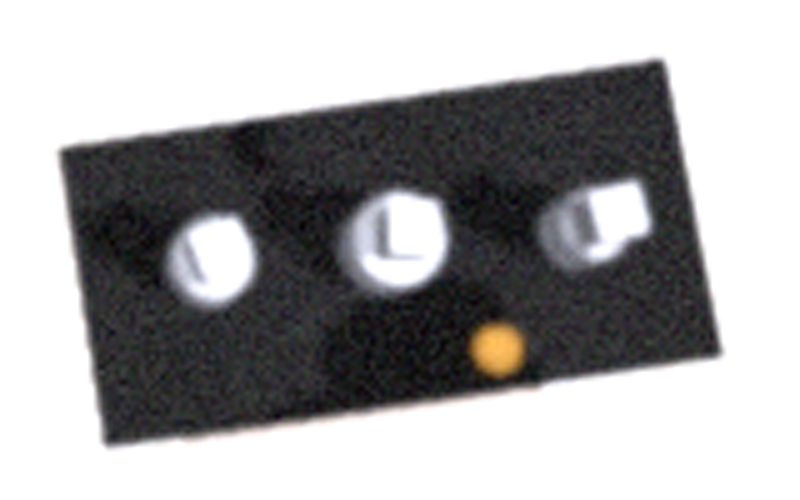

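View pics/sc_b.png

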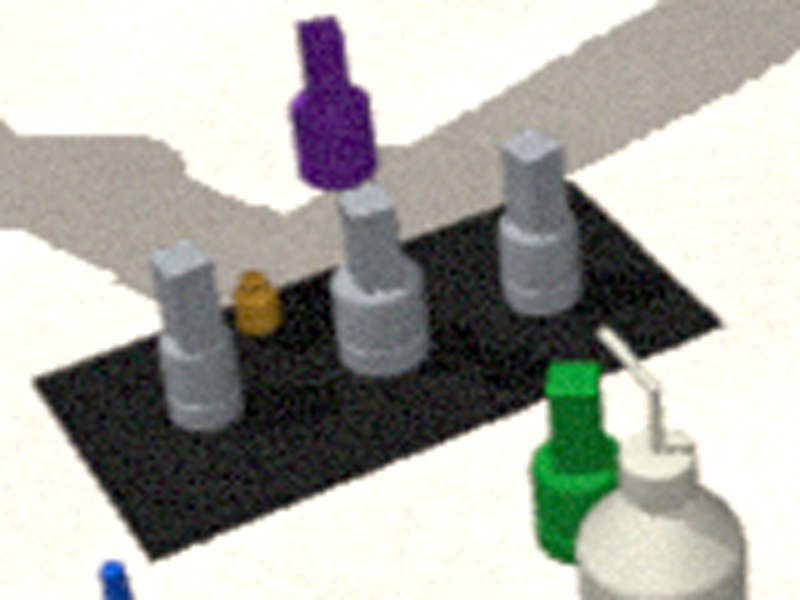

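View pics/sc_m.png

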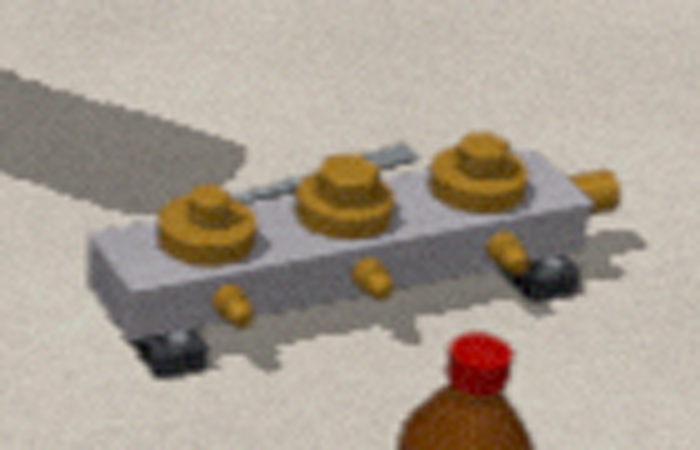

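```bash
python3 - <<'E'
from h import *
plan([0.4955,-0.2062,0.24],98.7)
E
```

```text
pos [ 0.1677 -0.6017  0.2407] yawY deg 105.57 tilt 0.1 q [-1.04   0.385  0.007 -0.    -1.194 -0.259]
F [ 1.08 -0.27  0.34] T [ 0.014 -0.011  0.004] gap 0.0869 t 0.15
tool shift mm [-421.9  293.     1.1]
turn about tool z deg 6.87
```

Emit:
{"op": "carry_out", "data": {"motion": [[-0.028,0.0195,0,0,0,0],[-0.028,0.0195,0,0,0,0],[-0.028,0.0195,0,0,0,0],[-0.028,0.0195,0,0,0,0],[-0.028,0.0195,0,0,0,0]]}}

```text
time_s: 0.57
tool_pos: [0.277, -0.4691, 0.2412]
tcp_rot: [-0.135, 0.991, 0.0, -0.0]
contact_force: [0.5, -0.5, 0.5]
finger_gap: 0.0869
```

Emit:
{"op": "carry_out", "data": {"motion": [[-0.028,0.0195,0,0,0,0],[-0.028,0.0195,0,0,0,0],[-0.028,0.0195,0,0,0,0],[-0.028,0.0195,0,0,0,0],[-0.028,0.0195,0,0,0,0]]}}

```text
time_s: 0.98
tool_pos: [0.3858, -0.3375, 0.2415]
tcp_rot: [-0.135, 0.991, 0.0, -0.0]
contact_force: [0.4, -0.1, -0.6]
finger_gap: 0.087
```

Emit:
{"op": "carry_out", "data": {"motion": [[-0.028,0.0195,0,0,0,0],[-0.028,0.0195,0,0,0,0],[-0.028,0.0195,0,0,0,0],[-0.028,0.0195,0,0,0,0],[0,0,0,0,0,0]]}}

```text
time_s: 1.4
tool_pos: [0.4752, -0.2304, 0.2413]
tcp_rot: [-0.138, 0.99, 0.0, 0.001]
contact_force: [-0.2, -0.5, -0.0]
finger_gap: 0.0868
```

```bash
python3 - <<'E'
from h import *
plan([0.4955,-0.2062,0.24],98.7)
d=shot("wrist","w1"); im=d["image"][:,:,::-1].astype(float)
cv2.imwrite("pics/w1b.png",np.clip(im*2.5,0,255).astype(np.uint8))
E
```

```text
pos [ 0.4752 -0.2304  0.2413] yawY deg 105.87 tilt 0.07 q [-1.440e-01  2.200e-01 -2.290e-01 -1.000e-03 -1.121e+00 -1.149e+00]
F [-0.23 -0.54 -0.  ] T [-0.061  0.065 -0.013] gap 0.0868 t 1.4
tool shift mm [-26.2  17.8   1.3]
turn about tool z deg 7.17
```

View pics/w1b.png

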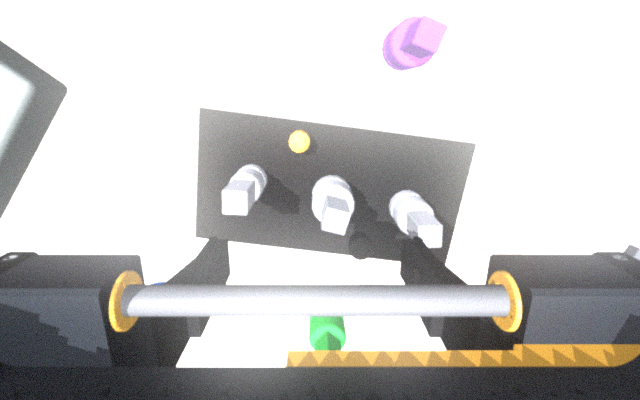

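```bash
python3 - <<'E'
from h import *
im=cv2.imread("pics/w1b.png")[150:260,210:450]
d=load("w1")["image"][150:260,210:450,::-1].astype(float)*1.6
cv2.imwrite("pics/w1c.png",cv2.resize(np.clip(d,0,255).astype(np.uint8)[:, :],None,fx=3.3,fy=3.3,interpolation=cv2.INTER_CUBIC))
d=load("w1")["image"][165:250,290:380,::-1].astype(float)*1.6
cv2.imwrite("pics/w1m.png",cv2.resize(np.clip(d,0,255).astype(np.uint8)[:, :],None,fx=7,fy=7,interpolation=cv2.INTER_CUBIC))
E
```

```text
(no output)
```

View pics/w1c.png

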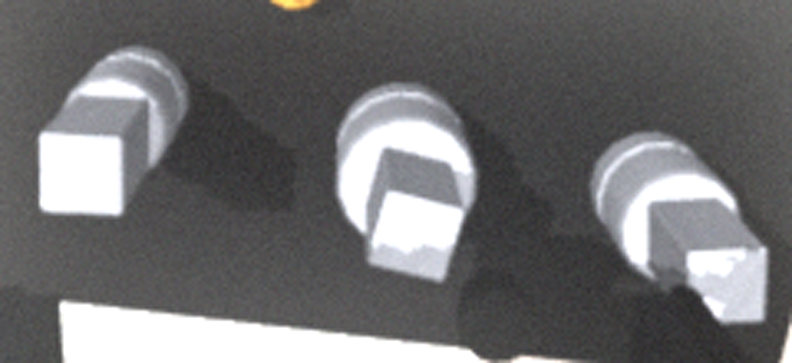

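View pics/w1m.png

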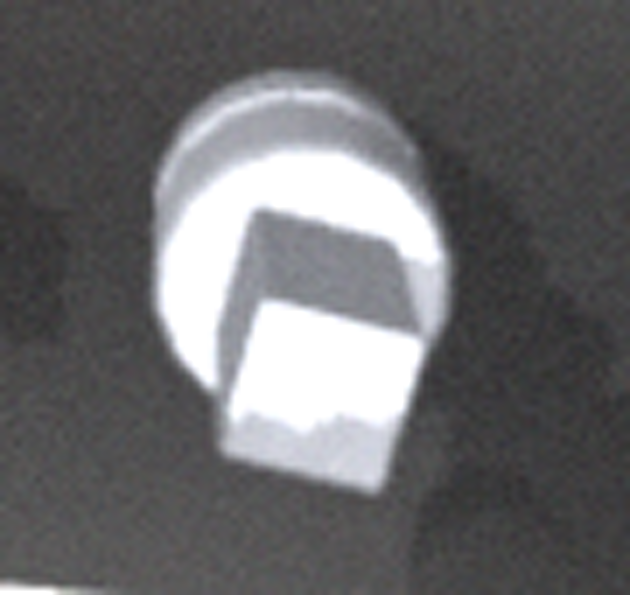

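```bash
python3 - <<'E'
from h import *
d=load("w1")
c=[pix2z(d,290+a/7,165+b/7,0.094) for a,b in [(262,300),(425,335),(380,492),(222,455)]]
C=np.mean(c,0); print("centre",C.round(4)); 
for i in range(4):
    e=c[(i+1)%4]-c[i]; print(round(np.linalg.norm(e)*1000,1),np.degrees(np.arctan2(e[1],e[0])).round(1)%90)
# barrel top ring width: points left(155,270),right(450,275)
a,b=[pix2z(d,290+u/7,165+v/7,0.047) for u,v in [(155,265),(450,265)]]; print("barrel",np.linalg.norm(a-b),((a+b)/2).round(4))
# others in w1c scale 3.3 origin (210,150): shank top corners
for n,pts in {"left":[(40,132),(124,133),(122,214),(40,211)],"right":[(686,253),(766,247),(765,320),(722,322)]}.items():
    c=[pix2z(d,210+u/3.3,150+v/3.3,.094) for u,v in pts]; print(n,np.mean(c,0).round(4),[np.linalg.norm(c[i]-c[i-1]).round(4) for i in range(4)])
print("stopper",pix2z(d,210+495/3.3,150+300/3.3,.03).round(3))
print("weight",pix2z(d,299,141,.033).round(3))
E
```

```text
centre [ 0.4981 -0.2041  0.094 ]
20.9 3.200000000000003
21.7 2.4
20.8 1.7999999999999972
21.2 2.6999999999999886
barrel 0.042386202248221455 [ 0.4958 -0.2049  0.047 ]
left [ 0.5052 -0.2936  0.094 ] [np.float64(0.0218), np.float64(0.0218), np.float64(0.0223), np.float64(0.0217)]
right [ 0.4882 -0.1171  0.094 ] [np.float64(0.0232), np.float64(0.0213), np.float64(0.0214), np.float64(0.0117)]
stopper [ 0.534 -0.162  0.03 ]
weight [ 0.447 -0.254  0.033]
```

Emit:
{"op": "carry_out", "data": {"motion": [[0,0,0,0,0,-7],[0,0,0,0,0,-7],[0,0,0,0,0,-7],[0,0,0,0,0,-7],[0,0,0,0,0,-7]], "jaw": 0.4}}

```text
time_s: 1.87
tool_pos: [0.4713, -0.2344, 0.2413]
tcp_rot: [-0.429, 0.903, 0.0, -0.0]
contact_force: [-0.2, 0.3, 0.4]
finger_gap: 0.0639
```

Emit:
{"op": "carry_out", "data": {"motion": [[0,0,0,0,0,-7],[0,0,0,0,0,-7],[0,0,0,0,0,-7],[0,0,0,0,0,-7],[0,0,0,0,0,-7]]}}

```text
time_s: 2.28
tool_pos: [0.4713, -0.2345, 0.2413]
tcp_rot: [-0.681, 0.732, 0.0, -0.0]
contact_force: [-0.5, 0.3, -0.8]
finger_gap: 0.0611
```

Emit:
{"op": "carry_out", "data": {"motion": [[0,0,0,0,0,-6.6],[0,0,0,0,0,0],[0,0,0,0,0,0],[0,0,0,0,0,0],[0,0,0,0,0,0]]}}

```text
time_s: 2.7
tool_pos: [0.4719, -0.234, 0.2415]
tcp_rot: [0.72, -0.694, -0.0, 0.0]
contact_force: [-0.4, -0.8, -0.6]
finger_gap: 0.0612
```

```bash
python3 - <<'E'
from h import *
plan([0.497,-0.2045,0.17],182.5)
E
```

```text
pos [ 0.4719 -0.234   0.2415] yawY deg -177.94 tilt 0.01 q [-0.152  0.218 -0.232 -0.    -1.122  0.188]
F [-0.41 -0.81 -0.59] T [0.03 0.1  0.01] gap 0.0612 t 2.7
tool shift mm [-28.6 -26.2  71.5]
turn about tool z deg -0.44
```

Emit:
{"op": "carry_out", "data": {"motion": [[-0.01,-0.009,0.02,0,0,0],[-0.01,-0.009,0.025,0,0,0],[-0.0086,-0.0082,0.0265,0,0,0],[0,0,0,0,0,0],[0,0,0,0,0,0]]}}

```text
time_s: 3.12
tool_pos: [0.4967, -0.204, 0.169]
tcp_rot: [0.72, -0.693, -0.001, 0.001]
contact_force: [0.2, 0.4, 0.1]
finger_gap: 0.0608
```

```bash
python3 - <<'E'
from h import *
plan([0.497,-0.2045,0.074],182.5)
d=shot("wrist","w2"); im=d["image"][:,:,::-1].astype(float)
cv2.imwrite("pics/w2b.png",np.clip(im*1.6,0,255).astype(np.uint8))
E
```

```text
pos [ 0.4967 -0.204   0.169 ] yawY deg -177.81 tilt 0.2 q [-0.087  0.304 -0.311  0.    -0.96   0.125]
F [0.2  0.44 0.14] T [ 0.003  0.116 -0.016] gap 0.0608 t 3.1167
tool shift mm [ 0.5 -0.6 95. ]
turn about tool z deg -0.31
```

View pics/w2b.png

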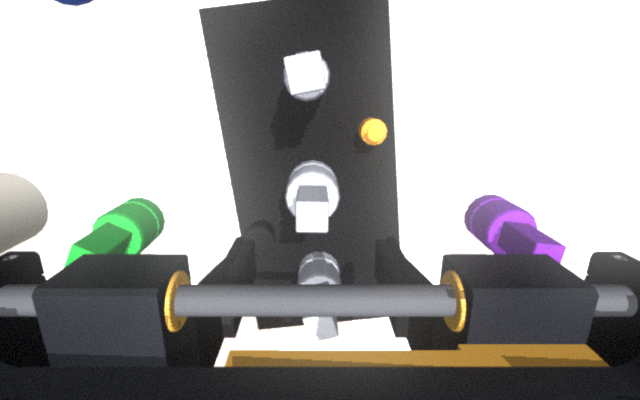

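```bash
python3 - <<'E'
from h import *
d=load("w2")["image"][150:245,270:360,::-1].astype(float)
cv2.imwrite("pics/w2m.png",cv2.resize(np.clip(d*1.1,0,255).astype(np.uint8),None,fx=6.3,fy=6.3,interpolation=cv2.INTER_CUBIC))
E
```

```text
(no output)
```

View pics/w2m.png

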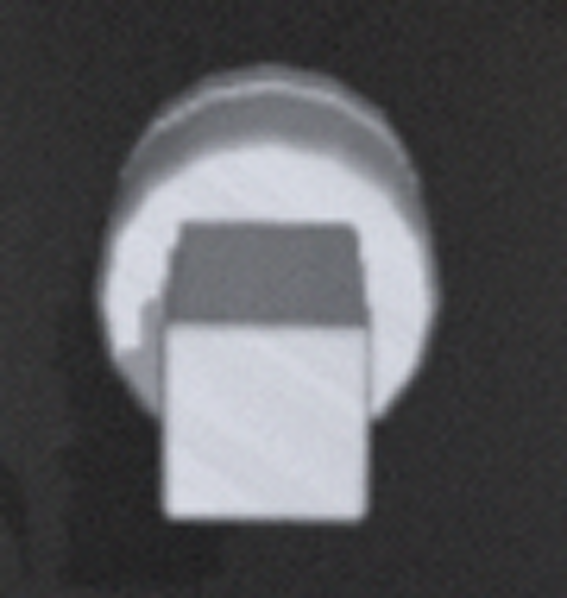

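```bash
python3 - <<'E'
from h import *
d=load("w2"); f=lambda u,v,z:pix2z(d,270+u/6.3-.4,150+v/6.3-.4,z)
c=[f(u,v,.094) for u,v in [(166,324),(368,324),(367,520),(164,520)]]
C=np.mean(c,0); print("centre",C.round(4)); 
for i in range(4):
    e=c[(i+1)%4]-c[i]; print(round(np.linalg.norm(e)*1000,1),np.degrees(np.arctan2(e[1],e[0])).round(1)%90)
a,b=[f(u,v,0.049) for u,v in [(100,295),(438,295)]]; print("barrel",np.linalg.norm(a-b),((a+b)/2).round(4))
plan([C[0],C[1],.074],182.2)
E
```

```text
centre [ 0.4984 -0.2052  0.094 ]
20.8 2.1999999999999886
21.7 2.5999999999999943
21.5 2.1
21.7 0.7999999999999972
barrel 0.04183509447246694 [ 0.4982 -0.2059  0.049 ]
pos [ 0.4975 -0.2045  0.1705] yawY deg -177.82 tilt 0.04 q [-0.088  0.302 -0.309  0.001 -0.96   0.126]
F [ 0.39 -0.28  0.62] T [-0.008  0.091 -0.027] gap 0.061 t 3.1667
tool shift mm [ 0.7 -0.9 96.5]
turn about tool z deg -0.02
```

Emit:
{"op": "carry_out", "data": {"motion": [[0.0007,-0.0008,0.025,0,0,0],[0,0,0.025,0,0,0],[0,0,0.025,0,0,0],[0,0,0.0215,0,0,0],[0,0,0,0,0,0]]}}

```text
time_s: 3.58
tool_pos: [0.496, -0.2051, 0.0714]
tcp_rot: [0.72, -0.694, -0.002, 0.001]
contact_force: [-1.2, 0.5, -0.3]
finger_gap: 0.061
```

Emit:
{"op": "carry_out", "data": {"motion": [[0,0,0,0,0,0],[0,0,0,0,0,0],[0,0,0,0,0,0],[0,0,0,0,0,0],[0,0,0,0,0,0]], "jaw": -1, "force": 35}}

```text
time_s: 4.0
tool_pos: [0.4988, -0.205, 0.0749]
tcp_rot: [0.72, -0.694, 0.001, -0.001]
contact_force: [0.5, -0.2, -0.8]
finger_gap: 0.0354
```

```bash
python3 - <<'E'
from h import *
plan([0.498,-.205,.24],182.2)
E
```

```text
pos [ 0.4988 -0.205   0.0749] yawY deg -177.83 tilt 0.15 q [-0.089  0.423 -0.414  0.    -0.731  0.127]
F [ 0.49 -0.17 -0.76] T [ 0.02   0.109 -0.011] gap 0.0354 t 4.0
tool shift mm [   0.     0.3 -165.1]
turn about tool z deg -0.03
```

Emit:
{"op": "carry_out", "data": {"motion": [[0,0,0,0,0,0],[0,0,0,0,0,0],[0,0,0,0,0,0],[0,0,0,0,0,0],[0,0,0,0,0,0]]}}

```text
time_s: 4.42
tool_pos: [0.4983, -0.2049, 0.0739]
tcp_rot: [0.721, -0.693, 0.0, -0.0]
contact_force: [-1.1, 1.1, 3.4]
finger_gap: 0.0217
```

Emit:
{"op": "carry_out", "data": {"motion": [[0,0,-0.01,0,0,0],[0,0,-0.02,0,0,0],[0,0,-0.03,0,0,0],[0,0,-0.03,0,0,0],[0,0,-0.03,0,0,0]]}}

```text
time_s: 4.83
tool_pos: [0.4971, -0.2047, 0.1944]
tcp_rot: [0.72, -0.694, -0.001, 0.001]
contact_force: [0.6, -0.4, -2.3]
finger_gap: 0.0217
```

Emit:
{"op": "carry_out", "data": {"motion": [[0,0,-0.03,0,0,0],[0,0,-0.015,0,0,0],[0,0,0,0,0,0],[0,0,0,0,0,0],[0,0,0,0,0,0]]}}

```text
time_s: 5.25
tool_pos: [0.4966, -0.2044, 0.2365]
tcp_rot: [0.72, -0.694, -0.002, 0.001]
contact_force: [0.9, -0.2, -2.4]
finger_gap: 0.0218
```

```bash
python3 - <<'E'
from h import *
d=load("top0")
pts=[(240,162),(412,184),(582,206)]
for u,v in pts: print("collar",pix2z(d,110+u/5,170+v/5,.064).round(4))
pts=[(228,157),(400,180),(573,201)]
for u,v in pts: print("nut",pix2z(d,110+u/5,170+v/5,.080).round(4))
c=pix2z(d,110+412/5,170+184/5,.064)
plan([c[0],c[1],.24],182.2)
d=shot("wrist","w3"); im=d["image"][:,:,::-1].astype(float)
cv2.imwrite("pics/w3b.png",np.clip(im*1.6,0,255).astype(np.uint8))
E
```

```text
collar [0.5285 0.3474 0.064 ]
collar [0.5185 0.2676 0.064 ]
collar [0.5086 0.1892 0.064 ]
nut [0.5285 0.3471 0.08  ]
nut [0.5183 0.2685 0.08  ]
nut [0.509  0.1899 0.08  ]
pos [ 0.4966 -0.2044  0.2365] yawY deg -177.86 tilt 0.24 q [-8.900e-02  2.410e-01 -2.130e-01 -1.000e-03 -1.121e+00  1.270e-01]
F [ 0.9  -0.16 -2.4 ] T [0.04  0.114 0.011] gap 0.0218 t 5.25
tool shift mm [-470.9  -39.5   -2.8]
turn about tool z deg -0.06
```

View pics/w3b.png

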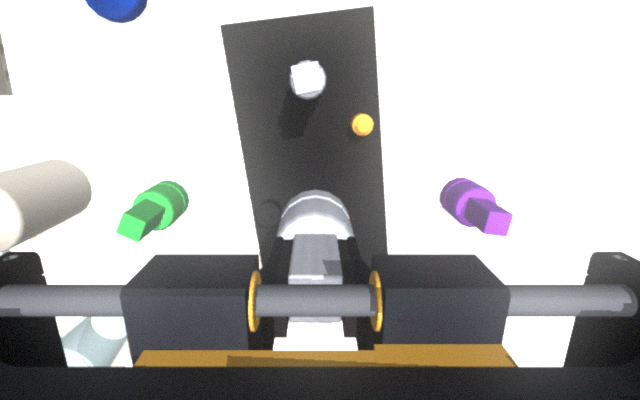

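Emit:
{"op": "carry_out", "data": {"motion": [[-0.02,-0.0018,-0.0015,0,0,0],[-0.034,-0.003,-0.001,0,0,0],[-0.036,-0.0032,0,0,0,0],[-0.036,-0.0032,0,0,0,0],[-0.036,-0.0032,0,0,0,0]]}}

```text
time_s: 5.72
tool_pos: [0.5052, -0.0412, 0.2391]
tcp_rot: [0.72, -0.694, -0.001, 0.002]
contact_force: [1.5, 0.5, -2.5]
finger_gap: 0.0219
```

Emit:
{"op": "carry_out", "data": {"motion": [[-0.036,-0.0032,0,0,0,0],[-0.036,-0.0032,0,0,0,0],[-0.036,-0.0032,0,0,0,0],[-0.036,-0.0032,0,0,0,0],[-0.036,-0.0032,0,0,0,0]]}}

```text
time_s: 6.13
tool_pos: [0.5144, 0.1394, 0.2391]
tcp_rot: [0.72, -0.694, -0.001, 0.002]
contact_force: [1.2, -0.5, -2.5]
finger_gap: 0.0218
```

Emit:
{"op": "carry_out", "data": {"motion": [[-0.036,-0.0032,0,0,0,0],[-0.036,-0.0032,0,0,0,0],[-0.036,-0.0032,0,0,0,0],[-0.036,-0.0032,0,0,0,0],[-0.034,-0.003,0,0,0,0]]}}

```text
time_s: 6.55
tool_pos: [0.5236, 0.318, 0.2386]
tcp_rot: [0.721, -0.693, -0.0, 0.002]
contact_force: [1.1, 0.5, -2.2]
finger_gap: 0.0217
```

Emit:
{"op": "carry_out", "data": {"motion": [[-0.028,-0.0025,0,0,0,0],[0,0,0,0,0,0],[0,0,0,0,0,0],[0,0,0,0,0,0],[0,0,0,0,0,0]]}}

```text
time_s: 6.97
tool_pos: [0.5257, 0.3433, 0.24]
tcp_rot: [0.72, -0.694, -0.0, 0.001]
contact_force: [0.3, -0.5, -1.7]
finger_gap: 0.0215
```

```bash
python3 - <<'E'
from h import *
plan([.5185,.268,.24],182.2)
d=shot("wrist","w4"); im=d["image"][:,:,::-1].astype(float)
cv2.imwrite("pics/w4b.png",np.clip(im*1.6,0,255).astype(np.uint8))
E
```

```text
pos [0.5257 0.3433 0.24  ] yawY deg -177.88 tilt 0.14 q [ 0.836  0.392  0.015 -0.    -1.196 -0.799]
F [ 0.3  -0.45 -1.75] T [ 0.03   0.097 -0.038] gap 0.0215 t 6.9667
tool shift mm [75.   9.9  0.2]
turn about tool z deg -0.08
```

View pics/w4b.png

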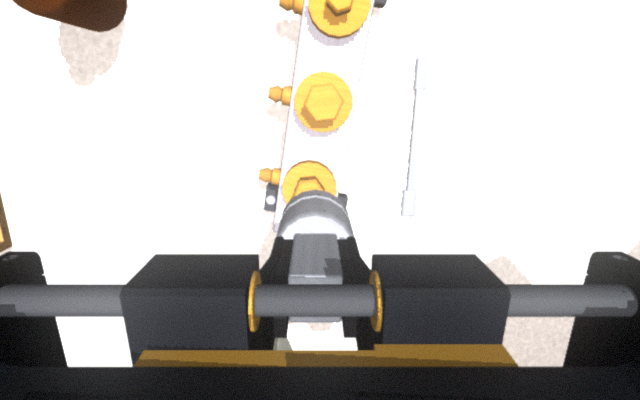

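```bash
python3 - <<'E'
from h import *
d=load("w4")["image"][60:145,280:370,::-1].astype(float)
cv2.imwrite("pics/w4m.png",cv2.resize(np.clip(d*1.0,0,255).astype(np.uint8),None,fx=7,fy=7,interpolation=cv2.INTER_CUBIC))
E
```

```text
(no output)
```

View pics/w4m.png

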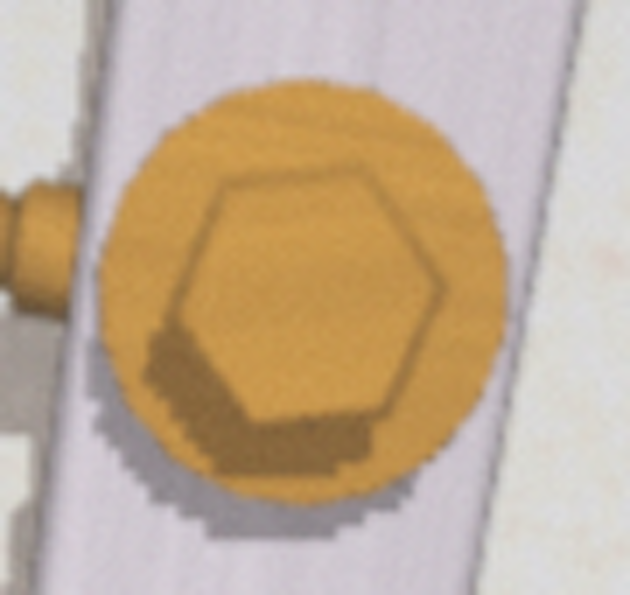

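```bash
cat > hx.py <<'E'
from h import *
def hexfit(d,pts,z):
    c=np.array([pix2z(d,*p,z)[:2] for p in pts]); 
    from scipy.optimize import least_squares
    def f(p): 
        a=p[3]+np.arange(6)*np.pi/3*sg; return (p[:2]+p[2]*np.c_[np.cos(a),np.sin(a)]-c).ravel()
    best=None
    for sg in(1,-1):
        m=c.mean(0); r=least_squares(f,[*m,.015,np.arctan2(*(c[0]-m)[::-1])])
        if best is None or r.cost<best.cost: best=r
    p=best.x; print("centre",p[:2].round(4),"AF mm",(p[2]*np.sqrt(3)*1000).round(1),"corner deg mod60",(np.degrees(p[3])%60).round(1),"flat normal mod60",(np.degrees(p[3])+30)%60,"res mm",(np.sqrt(best.cost*2/6)*1000).round(2))
E
python3 - <<'E'
from hx import *
d=load("w4")
pts=[(280+u/7-.4,60+v/7-.4) for u,v in [(222,183),(362,163),(443,288),(382,412),(250,425),(173,325)]]
hexfit(d,pts,.079)
# collar: left 98,right 508, top 80,bottom 505
a,b,c,e=[pix2z(d,280+u/7-.4,60+v/7-.4,.064) for u,v in [(98,290),(508,290),(305,80),(305,505)]]
print(((a+b)/2).round(4),np.linalg.norm(a-b),((c+e)/2).round(4),np.linalg.norm(c-e))
E
```

```text
centre [0.521  0.2714] AF mm 28.3 corner deg mod60 8.9 flat normal mod60 38.87229977593785 res mm 0.59
[0.521  0.2705 0.064 ] 0.05122760116932532 [0.5207 0.2714 0.064 ] 0.0512266680291901
```

Emit:
{"op": "carry_out", "data": {"motion": [[0.0039,-0.0101,0.015,0,0,0],[0.0039,-0.0101,0.02,0,0,0],[0,0,0.015,0,0,6],[0,0,0,0,0,6],[0,0,0,0,0,6]]}}

```text
time_s: 7.43
tool_pos: [0.5462, 0.3355, 0.1896]
tcp_rot: [-0.6, 0.8, -0.0, -0.002]
contact_force: [0.4, 1.2, -1.8]
finger_gap: 0.0217
```

Emit:
{"op": "carry_out", "data": {"motion": [[0,0,0,0,0,5.3],[0,0,0,0,0,0],[0,0,0,0,0,0],[0,0,0,0,0,0],[0,0,0,0,0,0]]}}

```text
time_s: 7.85
tool_pos: [0.5465, 0.3372, 0.1913]
tcp_rot: [-0.566, 0.824, 0.0, 0.0]
contact_force: [0.2, -0.3, -2.8]
finger_gap: 0.0215
```

```bash
python3 - <<'E'
from h import *
plan([.521,.271,.19],158.85)
d=shot("wrist","w5"); im=d["image"][:,:,::-1].astype(float)
cv2.imwrite("pics/w5b.png",np.clip(im*1.2,0,255).astype(np.uint8))
E
```

```text
pos [0.5465 0.3372 0.1913] yawY deg 158.92 tilt 0.02 q [ 0.804  0.45  -0.019 -0.    -1.102 -1.172]
F [ 0.22 -0.27 -2.8 ] T [0.049 0.138 0.012] gap 0.0215 t 7.85
tool shift mm [70.9 -0.   1.3]
turn about tool z deg 0.07
```

View pics/w5b.png

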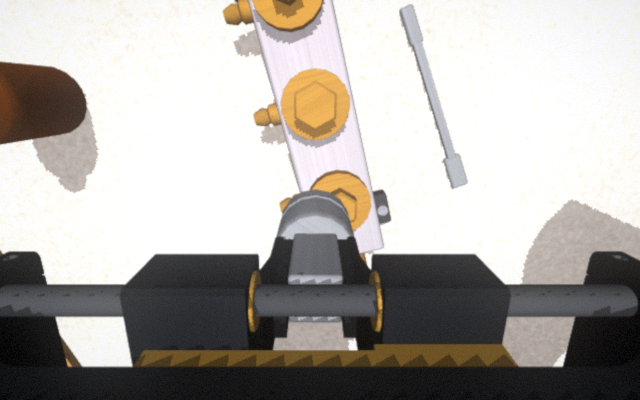

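```bash
python3 - <<'E'
from h import *
d=load("w5")["image"][60:150,270:360,::-1].astype(float)
cv2.imwrite("pics/w5m.png",cv2.resize(np.clip(d*1.0,0,255).astype(np.uint8),None,fx=6.6,fy=6.6,interpolation=cv2.INTER_CUBIC))
E
```

```text
(no output)
```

View pics/w5m.png

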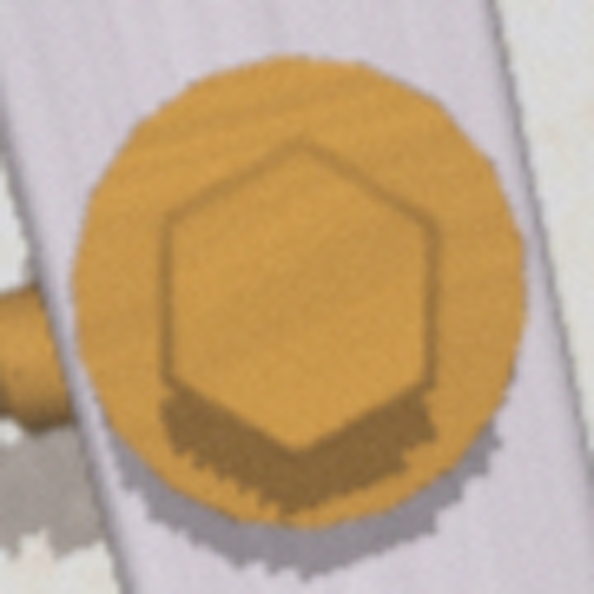

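```bash
python3 - <<'E'
from hx import *
d=load("w5"); s=6.6
P=lambda u,v:(270+u/s-.42,60+v/s-.42)
hexfit(d,[P(*p) for p in [(303,137),(438,222),(432,382),(297,452),(163,382),(165,218)]],.079)
a,b,c,e=[pix2z(d,*P(u,v),.064) for u,v in [(73,290),(526,290),(300,55),(300,526)]]
print(((a+b)/2).round(4),np.linalg.norm(a-b),((c+e)/2).round(4),np.linalg.norm(c-e))
E
```

```text
centre [0.5208 0.271 ] AF mm 28.5 corner deg mod60 8.2 flat normal mod60 38.15572799964529 res mm 0.34
[0.5206 0.2704 0.064 ] 0.050920824489639034 [0.5208 0.2712 0.064 ] 0.051168628022692175
```

Emit:
{"op": "carry_out", "data": {"motion": [[0.02,0,0,0,0,0],[0.03,0,0,0,0,0],[0.021,0,0,0,0,0],[0,0,0.01,0,0,0],[0,0,0.02,0,0,0]]}}

```text
time_s: 8.32
tool_pos: [0.5223, 0.2715, 0.1641]
tcp_rot: [-0.566, 0.825, 0.0, 0.004]
contact_force: [1.3, 0.4, -3.2]
finger_gap: 0.0217
```

Emit:
{"op": "carry_out", "data": {"motion": [[0,0,0,0,0,0],[0,0,0,0,0,0],[0,0,0,0,0,0],[0,0,0,0,0,0],[0,0,0,0,0,0]]}}

```text
time_s: 8.73
tool_pos: [0.5213, 0.2719, 0.1619]
tcp_rot: [-0.566, 0.825, 0.0, 0.001]
contact_force: [0.2, 0.8, -2.0]
finger_gap: 0.0214
```

```bash
python3 - <<'E'
from h import *
plan([.5208,.271,.155],158.5)
d=shot("wrist","w6"); im=d["image"][:,:,::-1].astype(float)
cv2.imwrite("pics/w6b.png",np.clip(im*1.2,0,255).astype(np.uint8))
E
```

```text
pos [0.5213 0.2719 0.1619] yawY deg 158.9 tilt 0.1 q [ 0.756  0.389 -0.199  0.    -0.981 -1.124]
F [ 0.24  0.75 -2.01] T [0.062 0.07  0.008] gap 0.0214 t 8.7333
tool shift mm [1.1 0.2 6.9]
turn about tool z deg 0.4
```

View pics/w6b.png

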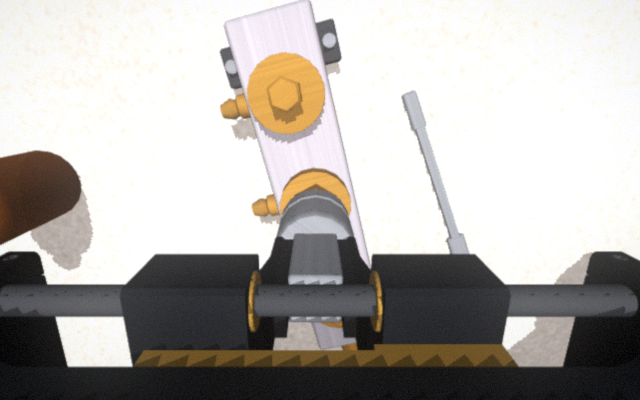

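Emit:
{"op": "carry_out", "data": {"motion": [[0.0008,0,0.005,0,0,0],[0,0,0.005,0,0,0],[0,0,0.002,0,0,0],[0,0,0.002,0,0,0],[0,0,0,0,0,0]]}}

```text
time_s: 9.2
tool_pos: [0.5202, 0.2703, 0.1463]
tcp_rot: [-0.565, 0.825, -0.0, -0.001]
contact_force: [0.3, -0.6, -1.9]
finger_gap: 0.022
```

```bash
python3 - <<'E'
from h import *
plan([.5208,.271,.134],158.5)
E
```

```text
pos [0.5202 0.2703 0.1463] yawY deg 158.87 tilt 0.08 q [ 0.755  0.404 -0.219 -0.    -0.949 -1.124]
F [ 0.27 -0.6  -1.93] T [0.059 0.115 0.001] gap 0.022 t 9.2
tool shift mm [-0.9 -0.3 12.3]
turn about tool z deg 0.37
```

Emit:
{"op": "carry_out", "data": {"motion": [[0,0,0.002,0,0,0],[0,0,0.002,0,0,0],[0,0,0.001,0,0,0],[0,0,0,0,0,0],[0,0,0,0,0,0]]}}

```text
time_s: 9.62
tool_pos: [0.5206, 0.2705, 0.142]
tcp_rot: [-0.566, 0.825, -0.0, -0.0]
contact_force: [0.9, -0.7, -2.8]
finger_gap: 0.0218
```

```bash
python3 - <<'E'
from h import *
plan([.5208,.271,.134],158.5)
E
```

```text
pos [0.5206 0.2705 0.142 ] yawY deg 158.87 tilt 0.0 q [ 0.755  0.409 -0.225  0.    -0.938 -1.124]
F [ 0.94 -0.68 -2.8 ] T [ 0.053  0.077 -0.028] gap 0.0218 t 9.6167
tool shift mm [-0.5 -0.1  8. ]
turn about tool z deg 0.37
```

Emit:
{"op": "carry_out", "data": {"motion": [[0,0,0.002,0,0,0],[0,0,0.002,0,0,0],[0,0,0.002,0,0,0],[0,0,0.001,0,0,0],[0,0,0,0,0,0]]}}

```text
time_s: 10.03
tool_pos: [0.5204, 0.2704, 0.1346]
tcp_rot: [-0.565, 0.825, -0.0, -0.0]
contact_force: [0.5, 0.4, -1.7]
finger_gap: 0.0216
```

Emit:
{"op": "carry_out", "data": {"motion": [[0,0,0.001,0,0,0],[0,0,0.001,0,0,0],[0,0,0,0,0,0],[0,0,0,0,0,0],[0,0,0,0,0,0]]}}

```text
time_s: 10.45
tool_pos: [0.5207, 0.2706, 0.134]
tcp_rot: [-0.566, 0.825, -0.0, 0.0]
contact_force: [-2.7, -1.1, 4.6]
finger_gap: 0.0219
```

```bash
python3 - <<'E'
from h import *
plan([.5208,.271,.134],158.5)
E
```

```text
pos [0.5207 0.2706 0.134 ] yawY deg 158.89 tilt 0.05 q [ 0.755  0.417 -0.234  0.    -0.919 -1.124]
F [-2.74 -1.08  4.61] T [-0.218  0.93  -0.003] gap 0.0219 t 10.45
tool shift mm [-0.4  0.  -0. ]
turn about tool z deg 0.39
```

Emit:
{"op": "carry_out", "data": {"motion": [[0,0,0,0,0,4],[0,0,0,0,0,4],[0,0,0,0,0,4],[0,0,0,0,0,4],[0,0,0,0,0,0]]}}

```text
time_s: 10.87
tool_pos: [0.521, 0.2711, 0.134]
tcp_rot: [-0.445, 0.896, 0.0, 0.001]
contact_force: [-2.8, -0.4, 6.3]
finger_gap: 0.0217
```

```bash
python3 - <<'E'
from h import *
plan([.5208,.271,.134],158.5)
E
```

```text
pos [0.521  0.2711 0.134 ] yawY deg 142.83 tilt 0.11 q [ 0.755  0.417 -0.234  0.    -0.918 -1.404]
F [-2.81 -0.43  6.29] T [ 0.112  0.754 -0.072] gap 0.0217 t 10.8667
tool shift mm [ 0.2  0.1 -0. ]
turn about tool z deg -15.67
```

Emit:
{"op": "carry_out", "data": {"motion": [[0,0,0,0,0,4],[0,0,0,0,0,4],[0,0,0,0,0,4],[0,0,0,0,0,4],[0,0,0,0,0,0]]}}

```text
time_s: 11.28
tool_pos: [0.521, 0.2711, 0.134]
tcp_rot: [-0.316, 0.949, 0.0, 0.001]
contact_force: [-1.5, -0.3, 5.9]
finger_gap: 0.0218
```

```bash
python3 - <<'E'
from h import *
plan([.5208,.271,.134],158.5)
E
```

```text
pos [0.521  0.2711 0.134 ] yawY deg 126.87 tilt 0.11 q [ 0.755  0.417 -0.234  0.    -0.918 -1.683]
F [-1.46 -0.32  5.85] T [ 0.111  0.772 -0.067] gap 0.0218 t 11.2833
tool shift mm [ 0.2  0.1 -0. ]
turn about tool z deg -31.63
```

Emit:
{"op": "carry_out", "data": {"motion": [[0,0,0,0,0,3],[0,0,0,0,0,3],[0,0,0,0,0,2],[0,0,0,0,0,0],[0,0,0,0,0,0]]}}

```text
time_s: 11.7
tool_pos: [0.521, 0.2711, 0.134]
tcp_rot: [-0.25, 0.968, 0.0, 0.001]
contact_force: [-2.5, 0.1, 6.1]
finger_gap: 0.0218
```

```bash
python3 - <<'E'
from h import *
plan([.5208,.271,.134],158.5)
E
```

```text
pos [0.521  0.2711 0.134 ] yawY deg 118.99 tilt 0.12 q [ 0.755  0.417 -0.234  0.    -0.918 -1.82 ]
F [-2.46  0.1   6.11] T [ 0.177  0.712 -0.032] gap 0.0218 t 11.7
tool shift mm [ 0.2  0.  -0. ]
turn about tool z deg -39.51
```

Emit:
{"op": "carry_out", "data": {"motion": [[0,0,0,0,0,2],[0,0,0,0,0,2],[0,0,0,0,0,2],[0,0,0,0,0,0],[0,0,0,0,0,0]]}}

```text
time_s: 12.12
tool_pos: [0.521, 0.2711, 0.134]
tcp_rot: [-0.199, 0.98, 0.0, 0.001]
contact_force: [-1.9, -0.6, 6.3]
finger_gap: 0.0222
```

```bash
python3 - <<'E'
from h import *
plan([.5208,.271,.134],158.5)
E
```

```text
pos [0.521  0.2711 0.134 ] yawY deg 113.01 tilt 0.11 q [ 0.755  0.417 -0.234  0.    -0.918 -1.925]
F [-1.86 -0.56  6.27] T [0.13  0.674 0.054] gap 0.0222 t 12.1167
tool shift mm [ 0.2  0.  -0. ]
turn about tool z deg -45.49
```

Emit:
{"op": "carry_out", "data": {"motion": [[0,0,0,0,0,2],[0,0,0,0,0,2],[0,0,0,0,0,0],[0,0,0,0,0,0],[0,0,0,0,0,0]]}}

```text
time_s: 12.53
tool_pos: [0.5209, 0.2711, 0.134]
tcp_rot: [-0.167, 0.986, 0.0, 0.001]
contact_force: [-2.3, 0.4, 4.8]
finger_gap: 0.0219
```

```bash
python3 - <<'E'
from h import *
plan([.5208,.271,.134],158.5); print(ctrl.sense()["joint_efforts"])
E
```

```text
pos [0.5209 0.2711 0.134 ] yawY deg 109.19 tilt 0.1 q [ 7.560e-01  4.170e-01 -2.340e-01  1.000e-03 -9.180e-01 -1.992e+00]
F [-2.28  0.41  4.85] T [0.122 0.855 0.789] gap 0.0219 t 12.5333
tool shift mm [ 0.1 -0.  -0. ]
turn about tool z deg -49.31
[ -1.51571542 -34.93561864  15.16492009   3.06744911   0.48981512
  -0.76695314]
```

Emit:
{"op": "carry_out", "data": {"motion": [[0,0,0,0,0,1],[0,0,0,0,0,1],[0,0,0,0,0,0],[0,0,0,0,0,0],[0,0,0,0,0,0]]}}

```text
time_s: 12.95
tool_pos: [0.5211, 0.2711, 0.134]
tcp_rot: [-0.15, 0.989, 0.0, 0.001]
contact_force: [-3.2, -0.3, 5.2]
finger_gap: 0.0218
```

```bash
python3 - <<'E'
from h import *
plan([.5208,.271,.134],158.5); print(ctrl.sense()["joint_efforts"])
d=shot("wrist","w7"); im=d["image"][:,:,::-1].astype(float)
cv2.imwrite("pics/w7b.png",np.clip(im*1.2,0,255).astype(np.uint8))
shot("scene","s7"); shot("top","t7")
a=cv2.imread("pics/s7.png"); 
A=cv2.resize(a[90:230,330:510],None,fx=4,fy=4,interpolation=cv2.INTER_CUBIC); cv2.imwrite("pics/s7c.png",np.clip(A.astype(float)*1.3,0,255).astype(np.uint8))
A=cv2.resize(a[150:290,160:340],None,fx=4,fy=4,interpolation=cv2.INTER_CUBIC); cv2.imwrite("pics/s7d.png",np.clip(A.astype(float)*1.5,0,255).astype(np.uint8))
E
```

```text
pos [0.5211 0.2711 0.134 ] yawY deg 107.21 tilt 0.12 q [ 7.560e-01  4.170e-01 -2.340e-01  1.000e-03 -9.180e-01 -2.027e+00]
F [-3.2  -0.3   5.18] T [0.11  0.687 1.031] gap 0.0218 t 12.95
tool shift mm [ 0.3 -0.  -0. ]
turn about tool z deg -51.29
[ -1.70355465 -34.86693621  15.00447571   2.79561616   0.38218489
  -1.04625709]
```

View pics/w7b.png

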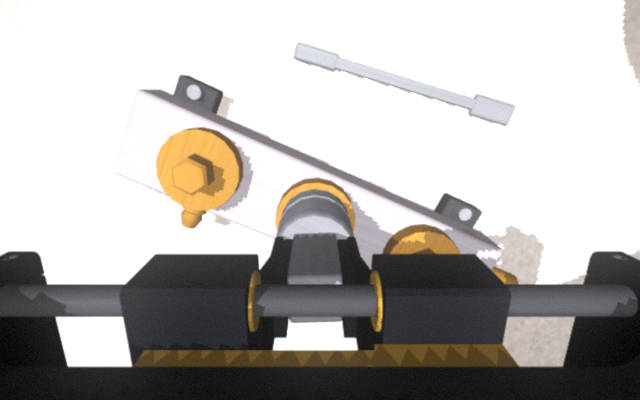

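View pics/s7c.png

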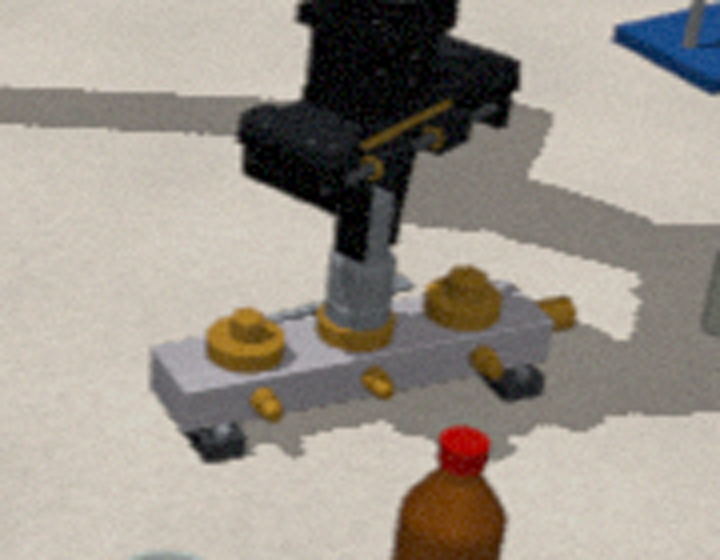

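View pics/s7d.png

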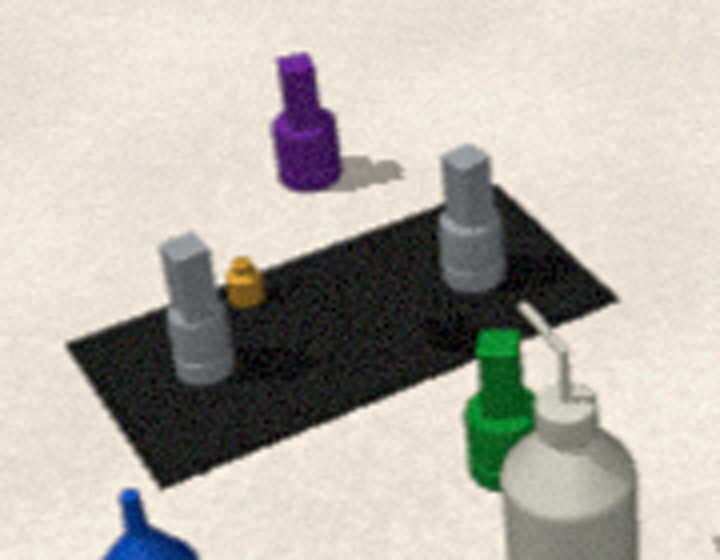

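Emit:
{"op": "carry_out", "data": {"motion": [[0,0,0,0,0,0],[0,0,0,0,0,0],[0,0,0,0,0,0],[0,0,0,0,0,0],[0,0,0,0,0,0]]}}

```text
time_s: 13.52
tool_pos: [0.5211, 0.2711, 0.134]
tcp_rot: [-0.15, 0.989, 0.0, 0.001]
contact_force: [-2.0, -0.4, 5.9]
finger_gap: 0.0219
```

```bash
python3 - <<'E'
from h import *
plan([.5208,.271,.134],158.5)
d=load("w7"); 
A=cv2.resize(d["image"][170:300,260:370,::-1],None,fx=4.5,fy=4.5,interpolation=cv2.INTER_CUBIC); cv2.imwrite("pics/w7c.png",A)
E
```

```text
pos [0.5211 0.2711 0.134 ] yawY deg 107.21 tilt 0.12 q [ 7.560e-01  4.170e-01 -2.340e-01  1.000e-03 -9.180e-01 -2.027e+00]
F [-1.97 -0.35  5.91] T [0.048 0.703 1.095] gap 0.0219 t 13.5167
tool shift mm [ 0.3 -0.   0. ]
turn about tool z deg -51.29
```

View pics/w7c.png

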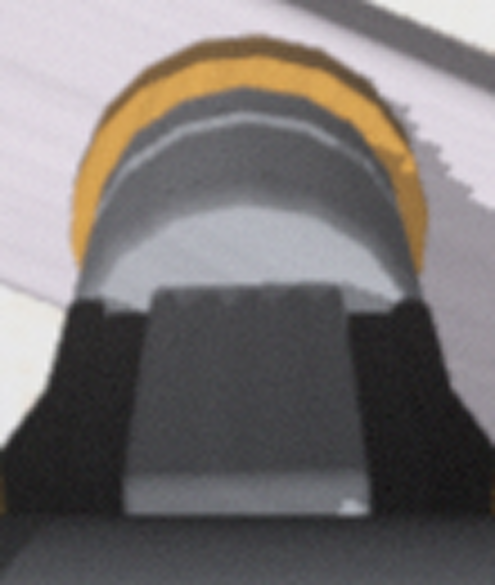

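```bash
python3 -c "
from h import *
ctrl.sign_off(); plan([.5208,.271,.134])"
```

```text
the job is handed in; nothing more can be done
the job is handed in; nothing more can be done
```

The large socket fits the middle nut. I turned the nut clockwise with it to the stop and handed the job in at about 13.5 s of the 61 s, still gripping the socket. The verdict isn't reported, so the result rests on my own last readings.

- **Choice of socket:** in the wrist images the middle nut measured about 29 mm across flats, so it is the 30 mm one. The middle socket on the mat had a barrel of about 43 mm, so it is the large one. I tried it first and it fitted, so the other two sockets were never touched.
- **Fully home:** it met the collar with about 6–8 N. The tool stopped at z = 0.134 m, which puts the socket's underside at the collar top (0.064 m).
- **Turn:** after about 50° clockwise, the torque jumped from under 0.1 N m to 0.8 N m. I turned 2° further and it held steady at about 1.1 N m. Allowing for play, this puts the nut at its 0.9 rad stop, but I could not read the nut's angle directly.
- **Last checks:**
  - The tool sat about 0.3 mm from the nut axis I measured and was tilted 0.12°.
  - The fingers held the 22 mm shank (opening 21.9 mm, 35 N grip command).
  - The pictures show the small and medium sockets upright on the mat.
  - I saw no sign that the weight, bottles or spatula had moved. I made out the black stopper only faintly before the grasp and did not measure it again afterwards.
- **Disagreements:** the top camera placed the nut about 2–3 mm away from where the wrist camera did. I used the wrist value, and the socket went on without force. The last 2° of turning raised the torque by only about 0.3 N m, so the shank may have shifted slightly in the jaws.

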